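# Slide a tag blank along the rail into the corner of a marking jig

### The arm

A 6-joint arm with a two-finger parallel gripper is mounted at the origin on a cart in front of the work surface, level with it; the furniture and walls round the work are solid. World frame = base frame: x ahead of the robot, y to its left, z up, the work surface at z = 0. Lengths are in m, angles in degrees, forces in N, time in s.
With the tool pointing down it reaches from about 0.3 to 0.75 m from the base axis. Payload 8.5 kg.
Tool frame: the origin (TCP) lies midway between the tips of the shut fingers; the grasp point (between the pads) lies 19 mm behind it; y points along the fingers, z is the direction in which the jaws open and shut, and the axes are right-handed (so a half turn about y gives the same grasp; the last joint's range is limited). The gripper opens to 85 mm and grips with 20 to 120 N. Pads are 22 mm wide; open, the fingers measure 114 mm over their backs; the gripper's body (76 mm by 85 mm) begins 54 mm behind the grasp point. The pads swing forward as they close: fully open they stand 13 mm farther back than shut.
Start: joints at [59.513, 21.807, 74.336, -0, 83.858, -12.336], TCP at [0.171, 0.523, 0.231] pointing down, gripper open.
Joint ranges: [-178.18, 178.18], [-50.72, 133.34], [12.68, 142.11], [-81.47, 261.47], [9.98, 163.14], [-165.26, 165.26]. Speed limits (degrees/s): [136.94, 136.94, 180, 180, 180, 180].

### API

Orientations are given as a 3x3 rotation matrix whose columns are the frame's x, y, z axes.
In Python, from rig import status, imaging, job gives the robot as it stands. The module is installed in compiled form; this text tells all that it offers.
- The arm moves only by the tool jog_arm, never from a script. Its argument "rows" is a list of rows, each an object of numbers: "hand": the opening, from 0 (shut) to 1 (fully open); "dx", "dy", "dz": the shift along the tool's x, y, z in cm; "ax", "ay", "az": the turn, a rotation vector about the tool's x, y, z in degrees. In form: [{"hand": .., "dx": .., "dy": .., "dz": .., "ax": .., "ay": .., "az": ..}, ...]. A call has exactly 5 rows; each row shifts and turns the commanded pose from where the row before left it, along the tool's axes as they then stand; what a row does not reach is not made up. A row lasts 1/12 s, in which the tool goes at most 41.7 mm and 7.16 degrees, less where a joint would pass 70% of its speed; a pose out of reach is approached as far as the arm can. A call is refused whole if a number of a shift passes 4.17 or a number of a turn 7.16, either way. A call with a gripper value outside its range is refused whole. The fingers move at their own pace and stop on an object; "newtons" is the grip in N (left out, the last holds). Time passes only in rows, so rows that do not move let the fingers close, or fill a call up. It gives the time, the measured TCP pose, the force and the opening at its end, in the units of the state.
- status.observe(): the state, without advancing time (a new reading comes with each control period).
- imaging.get_image(name): name is "scene" or "side" or "wrist"; returns the picture (480x640x3 uint8, red, green, blue); there is no depth.
- imaging.camera_model(name): a dict with "K" (3x3 intrinsics, pixels), "distortion" ([k1, k2, p1, p2, k3] as OpenCV has them; the pictures are not rectified), "position" and "rotation" of the camera in the world; the wrist camera has in their place "tool_from_camera" (4x4, takes a point from camera to tool coordinates, whose origin is the TCP and whose axes are the tool frame's). Camera axes: x right, y down, z forward; pixel columns grow to the right and rows downward; lengths in m; the calibration is good to about 2 mm. A picture is of the moment at which its call begins: read the wrist's pose just before it. camera_model takes no time and is no camera call.
- job.close_job(): hands the job in, once; it reports no verdict.
The state is a dict: "time_s": time; "q": joint angles; "qvel": joint speeds; "joint_efforts": joint torques, N m; "position": TCP position; "tool_rot": TCP orientation; "ft_force": force on the tool from outside, world axes, zero at the start; "wrist_torque": the same for the moment, N m; "grip_width": finger opening in m.
Only numpy, scipy, OpenCV 4.12 (cv2) and the standard library are available. Lean on these libraries where they do the work, as an engineer would, in place of code of your own. Each camera call takes 0.05 s, during which the arm holds its last target.

### The job

Without picking it up, use the fingertips to push the rectangular steel blank flat against the jig's rail while it is still short of the pocket, then slide it along the rail into the corner pocket until it sits tight against both the rail and the end stop. Leave the round spacer and the other things where they are, and move the hand clear.

Things in the scene. Friction and masses are not known exactly. Their poses are not given: they have to be found in the camera images.
- jig: Marking jig fixed on the table, turned up to 0.25 rad: plywood board 140 (x) x 260 (y) mm, 10 mm thick, carrying an aluminium rail, end stop and cheek that form a corner pocket 40 mm wide and 40 mm deep, open towards -y. Origin: centre of the board's underside, on the table. Its +x points away from the robot, +y along the rail towards the pocket. Numbers below are in this frame.
- rail_mid (a point): Middle of the straight rail's inner face (the side towards the robot), on the board's top: (45, -6, 10) mm in the jig's frame. The rail runs along the jig's y from -124 to +112 mm, is 12 mm thick and stands 14 mm above the board.
- stop_face (a point): Middle of the end stop's inner face, on the board's top: (25, 100, 10) mm in the jig's frame. The stop crosses the +y end of the rail, 12 mm thick, 14 mm high.
- cheek_nose (a point): Rounded tip of the cheek, on the board's top: (0, 60, 10) mm in the jig's frame. The cheek, 10 mm thick and 12 mm high, runs parallel to the rail from here to the stop; its face towards the rail is at x = 5 mm. The pocket's mouth lies between this tip and the rail.
- corner_home (a point): Where the blank's origin lies when the blank sits tight in the corner: (27, 72, 10) mm in the jig's frame, on the board's top. Axes as the jig's.
- blank: Loose rectangular steel tag blank, 36 mm (its x) by 56 mm (its y) by 12 mm thick, about 0.18 kg, two small dark dots on top. Origin: centre of its underside. It lies on the board between the rail and the robot, short of the pocket, its long side within 0.35 rad of the rail's direction. It slides on the board with ordinary friction (1 to 3 N). Home, its last 16 mm stand out of the pocket.
- round_spacer: Bystander: loose round steel spacer ring, 34 mm across, 10 mm thick, lying on the board on the robot's side of the cheek. Origin: centre of its underside.
- date_stamp: Bystander: loose date stamp, 39x58x74 mm, standing on the table behind the rail. Origin: centre of its underside.
- ink_tin: Bystander: loose flat ink-pad tin, 68x106x19 mm, lying on the table behind the end of the rail. Origin: centre of its underside.
- cap: Bystander: loose bottle over-cap, an open cup 36 mm across and 36 mm tall, standing on the table beyond the open (-y) end of the jig. Origin: centre of its underside.
- counter: Bystander: loose hand tally counter, 50x65x25 mm, lying on the table beyond the open (-y) end of the jig. Origin: centre of its underside.
- dropper: Bystander: loose dropper bottle, 30 mm across, 102 mm tall, standing on the table beyond the pocket (+y) end of the jig. Origin: centre of its underside.
- glue_stick: Bystander: loose glue stick, 28 mm across, 98 mm tall, standing on the table behind the open end of the rail. Origin: centre of its underside.
Mind the look-alikes: they are no part of the job. Leave any orange look-alike of the blank alone.

How it is judged (in metres and radians):
On the way:
1. the blank lies flat against the rail, still short of the pocket (x of blank in the frame of jig between 0.024 and 0.03 m and angle between the y axis of blank and the y axis of jig, either way round below 0.06 rad and height (world z) of blank between 0.007 and 0.014 m and angle between blank's own z axis and vertical below 0.1 rad and y of blank in the frame of jig below 0.031 m), for 0.2 s.
At the end, for the whole second after the job is handed in: The blank lies flat on the board in the corner pocket, at rest, no more than 3 mm from the rail and 3 mm from the end stop, its long side within 0.06 rad of the rail (x of blank in the frame of jig between 0.024 and 0.03 m and angle between the y axis of blank and the y axis of jig, either way round below 0.06 rad and height (world z) of blank between 0.007 and 0.014 m and angle between blank's own z axis and vertical below 0.1 rad and y of blank in the frame of jig above 0.069 m and horizontal distance between blank and corner_home below 0.006 m and linear speed of blank below 0.01 m/s); the robot touches nothing.
It fails at once if the blank is lifted (more than 8 mm) or tipped up (more than 0.35 rad) (height (world z) of blank above 0.018 m or angle between blank's own z axis and vertical above 0.35 rad).
It fails at once if the round spacer or another bystander is moved by more than 15 mm or tipped over (distance of any of round_spacer, date_stamp, ink_tin, cap, counter, dropper, glue_stick from where it was at the start of the episode above 0.015 m or angle between any of round_spacer, date_stamp, ink_tin, cap, counter, dropper, glue_stick's own z axis and vertical above 0.35 rad).
It also fails if it takes over 45 s, if anything falls off the work surface, if the arm or the gripper's body presses on something with over 40 N, if the wrist force passes 120 N, or if a joint passes its speed limit or range.

## Working session

There is one attempt and no reset: what is moved stays moved. The work goes in short steps, Python scripts to look and compute and a tool call to move; the robot and the scene stay as the last step left them, time stands still between calls to the robot, and variables do not carry over. Pictures are saved under pics/ and viewed, and the job is handed in when it is done.

Besides the shell and the picture viewer there is one more tool, called after ">>>" as name(argument=value, ...), one argument or row to a line, values as JSON. jog_arm: Moves the arm, as the interface text tells. Its arguments: {"type":"object","properties":{"rows":{"type":"array"},"newtons":{"type":"number"}},"required":["rows"]}

```bash
mkdir -p pics; ls
cat > h.py <<'E'
import numpy as np, cv2
from rig import status, imaging, job
def snap(name,fn):
    s=status.observe(); im=imaging.get_image(name); cv2.imwrite('pics/'+fn,cv2.cvtColor(im,cv2.COLOR_RGB2BGR)); return s,im
def ray(name,uv,z,s=None):
    m=imaging.camera_model(name); K=np.array(m['K']);D=np.array(m['distortion'])
    p=cv2.undistortPoints(np.array(uv,float).reshape(-1,1,2),K,D).reshape(-1,2)
    d=np.c_[p,np.ones(len(p))]
    if name=='wrist':
        T=np.array(m['tool_from_camera']);R0=np.array(s['tool_rot']);R=R0@T[:3,:3];o=R0@T[:3,3]+np.array(s['position'])
    else: R=np.array(m['rotation']);o=np.array(m['position'])
    d=d@R.T; return o+d*((z-o[2])/d[:,2])[:,None]
def proj(name,P,s=None):
    m=imaging.camera_model(name); K=np.array(m['K']);D=np.array(m['distortion'])
    if name=='wrist':
        T=np.array(m['tool_from_camera']);R0=np.array(s['tool_rot']);R=R0@T[:3,:3];o=R0@T[:3,3]+np.array(s['position'])
    else: R=np.array(m['rotation']);o=np.array(m['position'])
    rv=cv2.Rodrigues(R.T)[0]; return cv2.projectPoints(np.array(P,float).reshape(-1,3),rv,-R.T@o,K,D)[0].reshape(-1,2)
E
python3 - <<'E'
from h import *
for n in ['scene','side','wrist']: s,_=snap(n,n+'0.png')
print(s)
for n in ['scene','side','wrist']: print(imaging.camera_model(n))
E
```

```text
pics
{'time_s': 0.1, 'q': array([ 5.95127672e+01,  2.18391848e+01,  7.43785515e+01, -7.71634215e-04,
        8.38585115e+01, -1.23350412e+01]), 'qvel': array([ 0.00546071, -0.17499787, -0.15322848, -0.05351211, -0.03654813,
       -0.05980073]), 'joint_efforts': array([ 3.86975662e-03, -4.49221408e+01, -2.31657672e+01, -2.30735486e-04,
        3.59780141e-03, -1.23476039e-05]), 'position': array([0.17121394, 0.52240217, 0.23076521]), 'tool_rot': array([[ 9.50232699e-01, -6.63623790e-04,  3.11540330e-01],
       [-3.11540919e-01, -1.15357666e-03,  9.50232038e-01],
       [-2.71210934e-04, -9.99999114e-01, -1.30291223e-03]]), 'ft_force': array([-0.00581841, -0.44167067, -0.78968688]), 'wrist_torque': array([-0.02613949,  0.00536462,  0.00834943]), 'grip_width': 0.0854064560104367}
{'K': array([[547.41573475,   0.        , 326.15228771],
       [  0.        , 547.41573475, 238.09324961],
       [  0.        ,   0.        ,   1.        ]]), 'distortion': array([0.0542891, 0.       , 0.       , 0.       , 0.       ]), 'position': array([ 0.91166924, -0.49071136,  0.90895433]), 'rotation':
[... 521 characters left out ...]
-0.18386762,  0.64150211, -0.74476019],
       [ 0.00879523, -0.75657378, -0.65384918]])}
{'K': array([[356.39859672,   0.        , 320.91466713],
       [  0.        , 356.39859672, 237.33753466],
       [  0.        ,   0.        ,   1.        ]]), 'distortion': array([-0.01442282,  0.        ,  0.        ,  0.        ,  0.        ]), 'tool_from_camera': array([[-4.36044261e-04,  9.62559157e-01,  2.71071354e-01,
        -6.98739650e-02],
       [ 1.62163451e-03, -2.71070342e-01,  9.62558175e-01,
        -1.42595507e-01],
       [ 9.99998590e-01,  8.59296630e-04, -1.44272048e-03,
         1.81005646e-04],
       [ 0.00000000e+00,  0.00000000e+00,  0.00000000e+00,
         1.00000000e+00]])}
```

View pics/scene0.png

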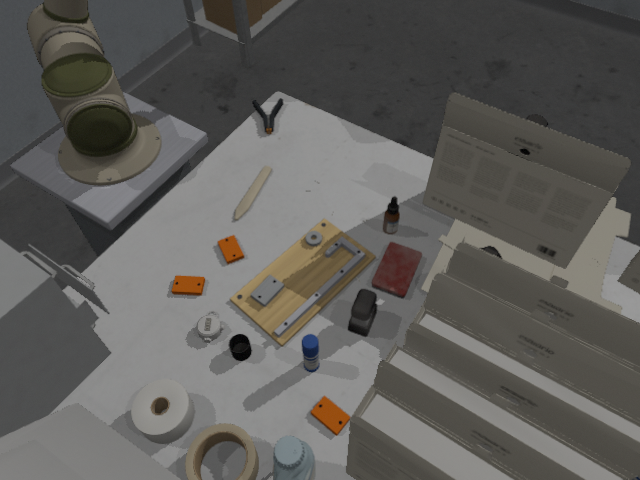

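View pics/side0.png

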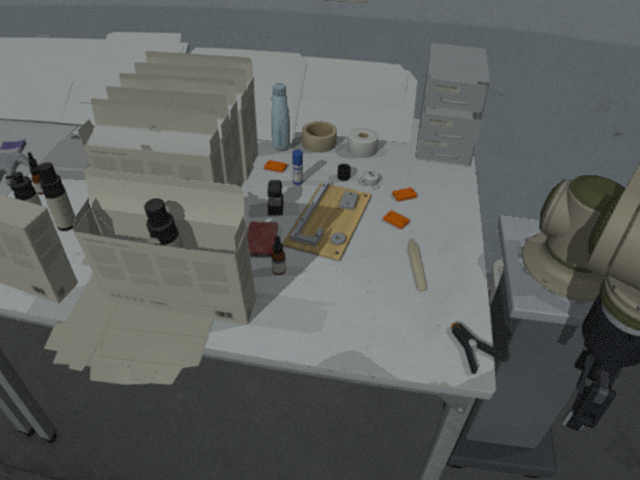

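View pics/wrist0.png

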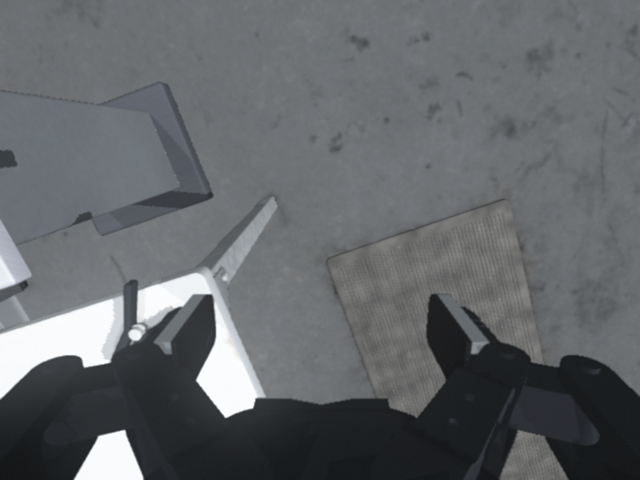

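The steel-grey blank is on the board at scene (267,290). The orange look-alikes are off the board at scene (230,249), (188,285) and (331,415). The round spacer is at (314,238). I'll enlarge to confirm.

Run:
```python
import cv2
a=cv2.imread('pics/scene0.png')[210:350,220:400]; cv2.imwrite('pics/c1.png',cv2.resize(a,(720,560),interpolation=cv2.INTER_CUBIC))
a=cv2.imread('pics/side0.png')[175:265,275:380]; cv2.imwrite('pics/c2.png',cv2.resize(a,None,fx=6,fy=6,interpolation=cv2.INTER_CUBIC))
```

```text
(no output)
```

View pics/c1.png

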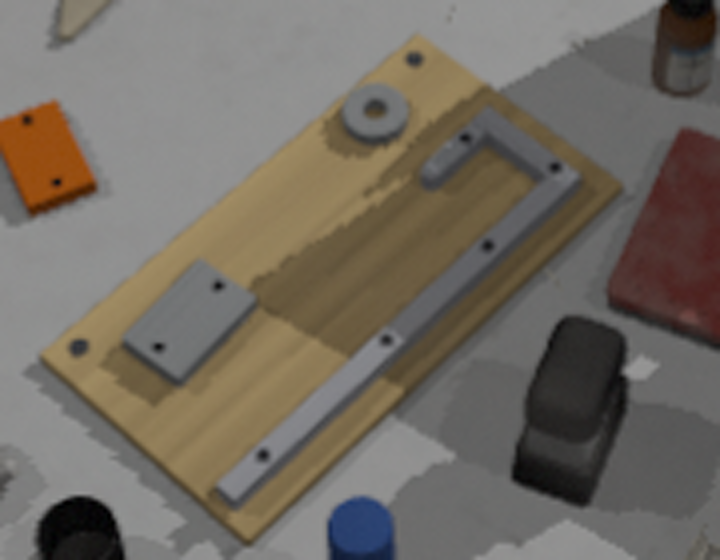

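View pics/c2.png

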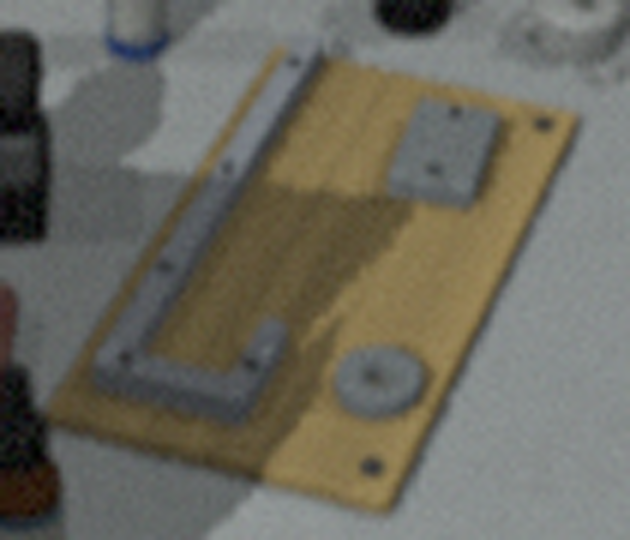

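Confirmed: the grey blank with two dark dots (c1 190,320) fits, and the spacer ring is at c1 (376,112). Measuring both from the two views.

```bash
cat > fit.py <<'E'
from h import *
from scipy.optimize import least_squares
def full(c,k,off): return (np.array(c,float)+.5)/k-.5+np.array(off)
def fit(local,obs,x0):
    # obs: list of (cam, idx, uv, s)
    L=np.array(local,float)
    def f(p):
        c,s=np.cos(p[2]),np.sin(p[2]); W=np.c_[p[0]+c*L[:,0]-s*L[:,1],p[1]+s*L[:,0]+c*L[:,1],L[:,2]]
        return np.concatenate([(proj(n,W[i],st)-uv).ravel() for n,i,uv,st in obs])
    r=least_squares(f,x0); return r.x,np.abs(r.fun).reshape(-1,2).round(1).tolist()
E
python3 - <<'E'
from fit import *
k1=lambda c:full(c,4,(220,210)); k2=lambda c:full(c,6,(275,175))
J=[(-.07,.13,.01),(.07,.13,.01),(.07,-.13,.01),(-.07,-.13,.01)]
B=[(-.018,.028,.022),(.018,.028,.022),(.018,-.028,.022),(-.018,-.028,.022)]
oj1=('scene',[0,1,2,3],k1([(418,36),(622,187),(250,540),(42,357)]),None)
oj2=('side',[0,1,3],k2([(390,508),(50,413),(578,115)]),None)
ob1=('scene',[0,1,2,3],k1([(202,261),(257,298),(180,382),(124,338)]),None)
ob2=('side',[0,2,3],k2([(470,193),(418,95),(500,108)]),None)
for n,oo,L in(('jig',(oj1,oj2),J),('blank',(ob1,ob2),B)):
    x0=[.5,.1,0]
    for o in (oo[:1],oo[1:],oo): x,r=fit(L,o,x0); print(n,x.round(4),np.degrees(x[2]).round(2),r)
    if n=='jig': jx=x
    else: bx=x
c,s=np.cos(jx[2]),np.sin(jx[2]);R=np.array([[c,s],[-s,c]])
print('blank in jig',R@(bx[:2]-jx[:2])*1000,np.degrees(bx[2]-jx[2]))
for n,p in(('scene',k1([(376,110)])),('side',k2([(378,372)]))):
    w=ray(n,p,.02)[0]; print('spacer',w,R@(w[:2]-jx[:2])*1000)
E
```

```text
jig [ 0.5727 -0.0521 -0.1733] -9.93 [[0.0, 0.9], [1.0, 0.7], [0.2, 1.2], [0.7, 0.2]]
jig [ 0.5707 -0.0489 -0.1707] -9.78 [[0.6, 0.3], [0.9, 0.3], [0.4, 0.2]]
jig [ 0.5719 -0.0514 -0.1713] -9.82 [[0.2, 1.3], [0.8, 1.2], [0.2, 0.7], [0.8, 0.5], [0.1, 1.2], [1.2, 0.5], [0.0, 0.8]]
blank [ 0.5342 -0.1186 -0.0887] -5.08 [[0.0, 0.6], [0.6, 0.1], [0.0, 0.0], [0.6, 0.5]]
blank [ 0.5336 -0.118  -0.1022] -5.86 [[0.0, 0.7], [0.0, 0.2], [0.0, 0.5]]
blank [ 0.534  -0.1185 -0.0939] -5.38 [[0.0, 0.7], [0.6, 0.1], [0.2, 0.1], [0.6, 0.3], [0.0, 0.9], [0.3, 0.1], [0.2, 0.3]]
blank in jig [-25.94083956 -72.6095986 ] 4.434461720544454
spacer [0.53940315 0.0290741  0.02      ] [-45.77435165  73.73592567]
spacer [0.53920786 0.02938194 0.02      ] [-46.01926019  74.00596601]
```

Run:
```python
from h import *
j=np.array([.5719,-.0514]);t=-.1713
c,s=np.cos(t),np.sin(t);R=np.array([[c,s],[-s,c]])
for n,c_,uv,z in(('glue','scene',(311,337),.098),('glue','side',(297,154),.098),('stamp','scene',(367,300),.07),('cap','scene',(240,342),.036),('counter','scene',(208,325),.025),('dropper','scene',(393,200),.1)):
    w=ray(c_,[uv],z)[0]; print(n,w.round(3),(R@(w[:2]-j)*1000).round())
for p in [(-64,-73)]:
    w=R.T@(np.array(p)/1000)+j; print(p,w)
S=np.array(status.observe()['tool_rot']); d=np.r_[w,.12]-status.observe()['position']; print(d, S.T@d*100)
```

```text
glue [ 0.678 -0.184  0.098] [ 127. -112.]
glue [ 0.678 -0.177  0.098] [ 125. -106.]
stamp [ 0.713 -0.062  0.07 ] [141.  14.]
cap [ 0.563 -0.234  0.036] [  22. -181.]
counter [ 0.49  -0.236  0.025] [ -49. -195.]
dropper [0.652 0.137 0.1  ] [ 47. 199.]
(-64, -73) [ 0.49639287 -0.11242191]
[ 0.32516986 -0.63487434 -0.11085622] [ 50.67918909  11.12578507 -50.18701441]
```

>>> jog_arm(
  rows=[
    {"hand": 0.25, "dx": 2.9, "dz": -2.87},
    {"hand": 0.25, "dx": 2.9, "dz": -2.87},
    {"hand": 0.25, "dx": 2.9, "dz": -2.87},
    {"hand": 0.25, "dx": 2.9, "dz": -2.87},
    {"hand": 0.25, "dx": 2.9, "dz": -2.87},
  ],
)

```text
invalid input at $.rows[0]: expected keys hand, dx, dy, dz, ax, ay, az
```

>>> jog_arm(
  rows=[
    {"hand": 0.25, "dx": 2.9, "dz": -2.87},
    {"hand": 0.25, "dx": 2.9, "dz": -2.87},
    {"hand": 0.25, "dx": 2.9, "dz": -2.87},
    {"hand": 0.25, "dx": 2.9, "dz": -2.87},
    {"hand": 0.25, "dx": 2.9, "dz": -2.87},
  ],
)

```text
invalid input at $.rows[0]: expected keys hand, dx, dy, dz, ax, ay, az
```

>>> jog_arm(
  rows=[
    {"hand": 0.25, "dx": 2.9, "dz": -2.87},
    {"hand": 0.25, "dx": 2.9, "dz": -2.87},
    {"hand": 0.25, "dx": 2.9, "dz": -2.87},
    {"hand": 0.25, "ay": -4.2},
    {"hand": 0.25, "ay": -4.2},
  ],
)

```text
invalid input at $.rows[0]: expected keys hand, dx, dy, dz, ax, ay, az
```

```bash
cat >> h.py <<'E'
JP=np.array([.5719,-.0514,-.1713])
def tj(s=None):
    s=s or status.observe(); c,q=np.cos(JP[2]),np.sin(JP[2]);R=np.array([[c,q],[-q,c]])
    p=s['position'];x=np.array(s['tool_rot'])[:,0]
    print('t',round(s['time_s'],2),'jig xy mm',(R@(p[:2]-JP[:2])*1000).round(1),'z',round(p[2]*1000,1),'yaw err',round(np.degrees(np.arctan2(x[1],x[0])-JP[2]),2),'F jig',(R@s['ft_force'][:2]).round(1),s['ft_force'][2].round(1),'w',s['grip_width'].round(4)); return s
E
python3 -c "
from h import *
tj();s,_=snap('wrist','w1.png');print(s['tool_rot'])"
```

```text
Traceback (most recent call last):
  File "h.py", line 23, in tj
    print('t',round(s['time_s'],2),'jig xy mm',(R@(p[:2]-JP[:2])*1000).round(1),'z',round(p[2]*1000,1),'yaw err',round(np.degrees(np.arctan2(x[1],x[0])-JP[2]),2),'F jig',(R@s['ft_force'][:2]).round(1),s['ft_force'][2].round(1),'w',s['grip_width'].round(4)); return s
                                                                                                                                                                                                                                       ^^^^^^^^^^^^^^^^^^^^^
AttributeError: 'float' object has no attribute 'round'
```

All keys are required in each row, so nothing moved. Repeating with full rows.

>>> jog_arm(
  rows=[
    {"hand": 0.25, "dx": 2.9, "dy": 0, "dz": -2.87, "ax": 0, "ay": 0, "az": 0},
    {"hand": 0.25, "dx": 2.9, "dy": 0, "dz": -2.87, "ax": 0, "ay": 0, "az": 0},
    {"hand": 0.25, "dx": 2.9, "dy": 0, "dz": -2.87, "ax": 0, "ay": 0, "az": 0},
    {"hand": 0.25, "dx": 2.9, "dy": 0, "dz": -2.87, "ax": 0, "ay": 0, "az": 0},
    {"hand": 0.25, "dx": 2.9, "dy": 0, "dz": -2.87, "ax": 0, "ay": 0, "az": 0},
  ],
)

```text
time_s: 0.57
position: [0.2645, 0.3394, 0.2312]
tool_rot: [[0.95, -0.0, 0.311], [-0.311, -0.0, 0.95], [-0.0, -1.0, -0.0]]
ft_force: [0.6, -0.1, 0.5]
grip_width: 0.0254
```

>>> jog_arm(
  rows=[
    {"hand": 0.25, "dx": 2.9, "dy": 0, "dz": -2.87, "ax": 0, "ay": 0, "az": 0},
    {"hand": 0.25, "dx": 2.9, "dy": 0, "dz": -2.87, "ax": 0, "ay": 0, "az": 0},
    {"hand": 0.25, "dx": 2.9, "dy": 0, "dz": -2.87, "ax": 0, "ay": 0, "az": 0},
    {"hand": 0.25, "dx": 2.9, "dy": 0, "dz": -2.87, "ax": 0, "ay": 0, "az": 0},
    {"hand": 0.25, "dx": 2.9, "dy": 0, "dz": -2.87, "ax": 0, "ay": 0, "az": 0},
  ],
)

```text
time_s: 0.98
position: [0.3577, 0.1577, 0.2314]
tool_rot: [[0.95, 0.0, 0.311], [-0.311, 0.0, 0.95], [0.0, -1.0, 0.0]]
ft_force: [0.7, -0.4, 1.0]
grip_width: 0.021
```

>>> jog_arm(
  rows=[
    {"hand": 0.25, "dx": 2.9, "dy": 0, "dz": -2.87, "ax": 0, "ay": 0, "az": 0},
    {"hand": 0.25, "dx": 2.9, "dy": 0, "dz": -2.87, "ax": 0, "ay": 0, "az": 0},
    {"hand": 0.25, "dx": 2.9, "dy": 0, "dz": -2.87, "ax": 0, "ay": 0, "az": 0},
    {"hand": 0.25, "dx": 0, "dy": 0, "dz": 0, "ax": 0, "ay": -4.2, "az": 0},
    {"hand": 0.25, "dx": 0, "dy": 0, "dz": 0, "ax": 0, "ay": -4.2, "az": 0},
  ],
)

```text
time_s: 1.4
position: [0.4141, 0.0486, 0.2309]
tool_rot: [[0.985, -0.001, 0.17], [-0.17, 0.0, 0.985], [-0.001, -1.0, -0.0]]
ft_force: [-0.0, 0.4, -0.5]
grip_width: 0.0211
```

```bash
sed -i "s/s\['grip_width'\].round(4)/round(float(s['grip_width']),4)/; s/s\['ft_force'\]\[2\].round(1)/round(float(s['ft_force'][2]),1)/" h.py
python3 -c "
from h import *
tj();s,_=snap('wrist','w1.png');print(s['tool_rot'])"
```

```text
t 1.4 jig xy mm [-172.6   71.6] z 230.9 yaw err 0.0 F jig [-0.1  0.4] -0.5 w 0.0211
[[ 9.85369615e-01 -8.09488055e-04  1.70429068e-01]
 [-1.70429038e-01  1.06906465e-04  9.85369947e-01]
 [-8.15865170e-04 -9.99999667e-01 -3.26178885e-05]]
```

View pics/w1.png

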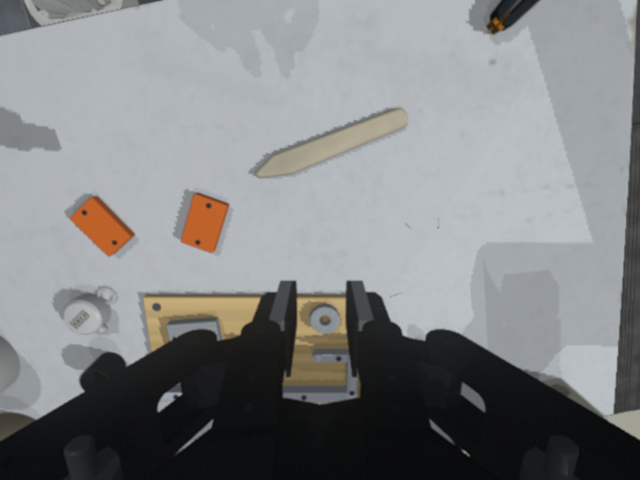

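>>> jog_arm(
  rows=[
    {"hand": 0.25, "dx": 2.17, "dy": 1.9, "dz": -2.89, "ax": 0, "ay": 0, "az": 0},
    {"hand": 0.25, "dx": 2.17, "dy": 1.9, "dz": -2.89, "ax": 0, "ay": 0, "az": 0},
    {"hand": 0.25, "dx": 2.17, "dy": 1.9, "dz": -2.89, "ax": 0, "ay": 0, "az": 0},
    {"hand": 0.25, "dx": 2.17, "dy": 1.9, "dz": -2.89, "ax": 0, "ay": 0, "az": 0},
    {"hand": 0.25, "dx": 2.17, "dy": 1.9, "dz": -2.89, "ax": 0, "ay": 0, "az": 0},
  ],
)

```text
time_s: 1.87
position: [0.4962, -0.1114, 0.1354]
tool_rot: [[0.985, 0.0, 0.171], [-0.171, 0.0, 0.985], [0.0, -1.0, 0.0]]
ft_force: [0.7, 0.6, 1.7]
grip_width: 0.021
```

>>> jog_arm(
  rows=[
    {"hand": 0.25, "dx": 0, "dy": 3, "dz": 0, "ax": 0, "ay": 0, "az": 0},
    {"hand": 0.25, "dx": 0, "dy": 3, "dz": 0, "ax": 0, "ay": 0, "az": 0},
    {"hand": 0.25, "dx": 0, "dy": 2.5, "dz": 0, "ax": 0, "ay": 0, "az": 0},
    {"hand": 0.25, "dx": 0, "dy": 0, "dz": 0, "ax": 0, "ay": 0, "az": 0},
    {"hand": 0.25, "dx": 0, "dy": 0, "dz": 0, "ax": 0, "ay": 0, "az": 0},
  ],
)

```text
time_s: 2.28
position: [0.4955, -0.1097, 0.0511]
tool_rot: [[0.985, -0.002, 0.17], [-0.17, 0.001, 0.985], [-0.002, -1.0, 0.001]]
ft_force: [0.2, -0.2, 0.8]
grip_width: 0.0213
```

```bash
python3 -c "
from h import *
tj();snap('scene','s2.png');snap('side','d2.png');snap('wrist','w2.png')
a=cv2.imread('pics/s2.png')[200:350,190:390]; a=cv2.resize(a,(800,600),interpolation=cv2.INTER_CUBIC);cv2.imwrite('pics/s2c.png',a)"
```

```text
t 2.28 jig xy mm [-65.3 -70.5] z 51.1 yaw err 0.04 F jig [ 0.2 -0.2] 0.8 w 0.0213
```

View pics/s2c.png

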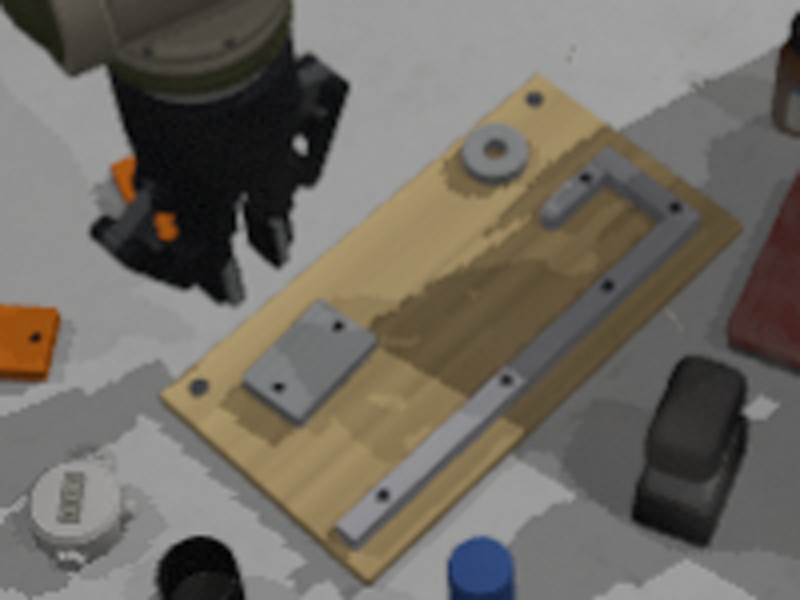

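View pics/w2.png

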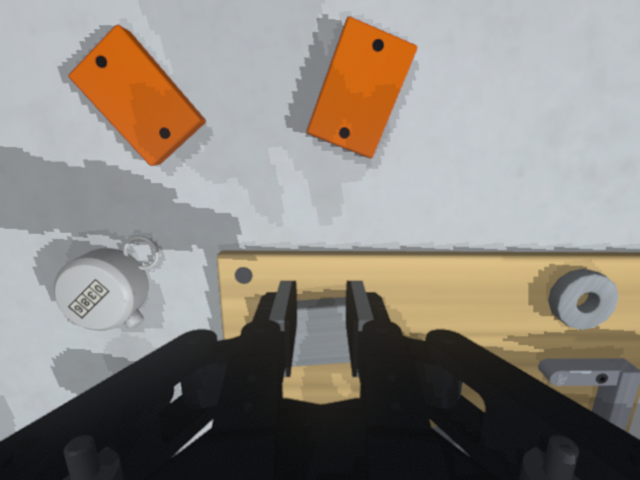

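```bash
python3 -c "
from h import *
s=tj();c,q=np.cos(JP[2]),np.sin(JP[2]);R=np.array([[c,q],[-q,c]])
for uv,z in (((218,252),.01),((600,250),.01),((300,301),.022),((346,297),.022),((588,298),.02),((300,366),.022),((354,361),.022)):
    w=ray('wrist',[uv],z,s)[0];print(uv,(R@(w[:2]-JP[:2])*1000).round(1))
"
```

```text
t 2.43 jig xy mm [-64.1 -70.9] z 53.1 yaw err 0.07 F jig [ 0.6 -0.2] -0.1 w 0.0213
(218, 252) [ -73.  -127.3]
(600, 250) [-74.6  82.8]
(300, 301) [-49.6 -81.9]
(346, 297) [-52.  -57.4]
(588, 298) [-50.6  73.9]
(300, 366) [ -9.3 -82.5]
(354, 361) [-12.7 -52.1]
```

>>> jog_arm(
  rows=[
    {"hand": 0.25, "dx": -0.8, "dy": 0, "dz": -0.2, "ax": 0, "ay": 0, "az": 0},
    {"hand": 0.25, "dx": 0, "dy": 2, "dz": 0, "ax": 0, "ay": 0, "az": 0},
    {"hand": 0.25, "dx": 0, "dy": 1.3, "dz": 0, "ax": 0, "ay": 0, "az": 0},
    {"hand": 0.25, "dx": 0, "dy": 0.4, "dz": 0, "ax": 0, "ay": 0, "az": 0},
    {"hand": 0.25, "dx": 0, "dy": 0, "dz": 0, "ax": 0, "ay": 0, "az": 0},
  ],
)

```text
time_s: 2.85
position: [0.4871, -0.1107, 0.0144]
tool_rot: [[0.986, -0.001, 0.169], [-0.169, 0.0, 0.986], [-0.001, -1.0, 0.0]]
ft_force: [-0.2, 0.1, 0.2]
grip_width: 0.0211
```

```bash
python3 -c "
from h import *
tj();snap('scene','s3.png');snap('side','d3.png')
a=cv2.imread('pics/s3.png')[230:330,210:340]; a=cv2.resize(a,None,fx=6,fy=6,interpolation=cv2.INTER_CUBIC);cv2.imwrite('pics/s3c.png',a)
a=cv2.imread('pics/d3.png')[150:270,275:400]; a=cv2.resize(a,None,fx=5,fy=5,interpolation=cv2.INTER_CUBIC);cv2.imwrite('pics/d3c.png',a)"
```

```text
t 2.85 jig xy mm [-73.4 -72.9] z 14.4 yaw err 0.06 F jig [-0.2  0. ] 0.2 w 0.0211
```

View pics/s3c.png

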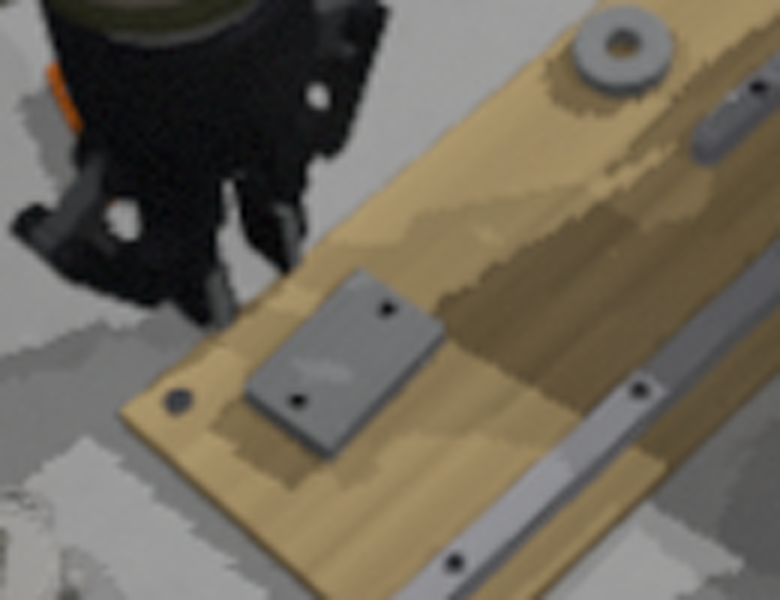

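View pics/d3c.png

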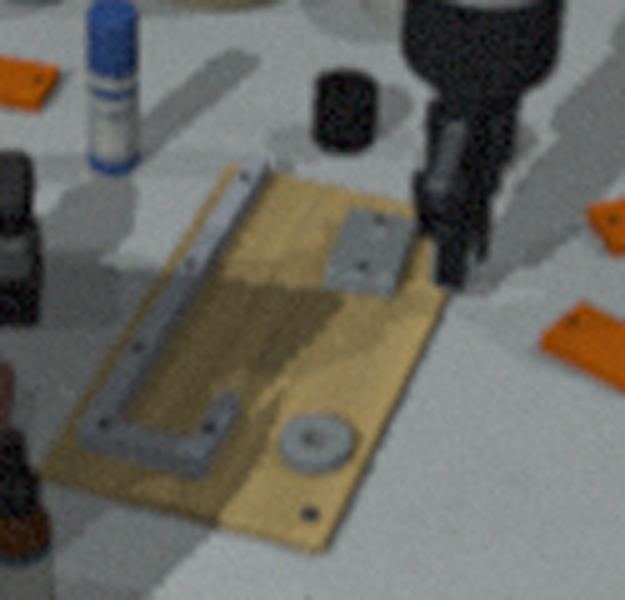

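>>> jog_arm(
  rows=[
    {"hand": 0.25, "dx": 0.6, "dy": 0, "dz": 0, "ax": 0, "ay": 0, "az": 0},
    {"hand": 0.25, "dx": 0.6, "dy": 0, "dz": 0, "ax": 0, "ay": 0, "az": 0},
    {"hand": 0.25, "dx": 0.6, "dy": 0, "dz": 0, "ax": 0, "ay": 0, "az": 0},
    {"hand": 0.25, "dx": 0.6, "dy": 0, "dz": 0, "ax": 0, "ay": 0, "az": 0},
    {"hand": 0.25, "dx": 0.6, "dy": 0, "dz": 0, "ax": 0, "ay": 0, "az": 0},
  ],
)

```text
time_s: 3.37
position: [0.5177, -0.1159, 0.0145]
tool_rot: [[0.986, -0.0, 0.169], [-0.169, 0.0, 0.986], [-0.0, -1.0, -0.0]]
ft_force: [-2.6, -0.4, 1.1]
grip_width: 0.0214
```

```bash
python3 -c "
from h import *
tj();snap('scene','s4.png')
a=cv2.imread('pics/s4.png')[230:330,210:340]; a=cv2.resize(a,None,fx=6,fy=6,interpolation=cv2.INTER_CUBIC);cv2.imwrite('pics/s4c.png',a)"
```

```text
t 3.37 jig xy mm [-42.4 -72.8] z 14.5 yaw err 0.07 F jig [-2.5 -0.8] 1.1 w 0.0214
```

View pics/s4c.png

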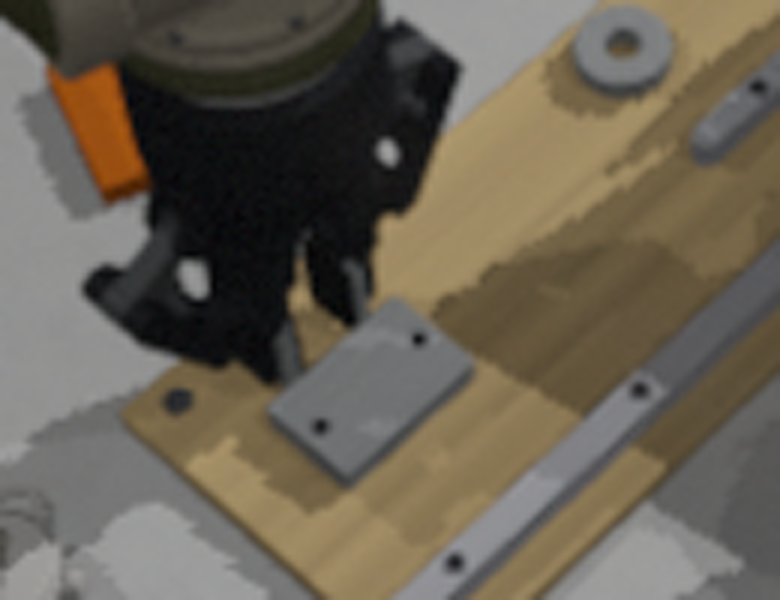

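The blank slides squarely under 2.5 N and is already aligned with the rail. I'll continue toward the rail.

>>> jog_arm(
  rows=[
    {"hand": 0.25, "dx": 0.5, "dy": 0, "dz": 0, "ax": 0, "ay": 0, "az": 0},
    {"hand": 0.25, "dx": 0.5, "dy": 0, "dz": 0, "ax": 0, "ay": 0, "az": 0},
    {"hand": 0.25, "dx": 0.5, "dy": 0, "dz": 0, "ax": 0, "ay": 0, "az": 0},
    {"hand": 0.25, "dx": 0.5, "dy": 0, "dz": 0, "ax": 0, "ay": 0, "az": 0},
    {"hand": 0.25, "dx": 0.5, "dy": 0, "dz": 0, "ax": 0, "ay": 0, "az": 0},
  ],
)

```text
time_s: 3.83
position: [0.5423, -0.1202, 0.0142]
tool_rot: [[0.986, 0.0, 0.169], [-0.169, 0.0, 0.986], [0.0, -1.0, 0.0]]
ft_force: [-0.3, 0.6, -0.1]
grip_width: 0.0215
```

>>> jog_arm(
  rows=[
    {"hand": 0.25, "dx": 0.3, "dy": 0, "dz": 0, "ax": 0, "ay": 0, "az": 0},
    {"hand": 0.25, "dx": 0.2, "dy": 0, "dz": 0, "ax": 0, "ay": 0, "az": 0},
    {"hand": 0.25, "dx": 0.2, "dy": 0, "dz": 0, "ax": 0, "ay": 0, "az": 0},
    {"hand": 0.25, "dx": 0.2, "dy": 0, "dz": 0, "ax": 0, "ay": 0, "az": 0},
    {"hand": 0.25, "dx": 0.1, "dy": 0, "dz": 0, "ax": 0, "ay": 0, "az": 0},
  ],
)

```text
time_s: 4.25
position: [0.5518, -0.1218, 0.0143]
tool_rot: [[0.986, 0.0, 0.169], [-0.169, -0.0, 0.986], [0.0, -1.0, 0.0]]
ft_force: [-1.1, 0.3, -0.3]
grip_width: 0.0215
```

```bash
python3 -c "
from h import *
tj();snap('scene','s5.png')
a=cv2.imread('pics/s5.png')[230:330,210:340]; a=cv2.resize(a,None,fx=6,fy=6,interpolation=cv2.INTER_CUBIC);cv2.imwrite('pics/s5c.png',a)"
```

```text
t 4.25 jig xy mm [ -7.8 -72.8] z 14.3 yaw err 0.06 F jig [-1.1  0.1] -0.3 w 0.0215
```

View pics/s5c.png

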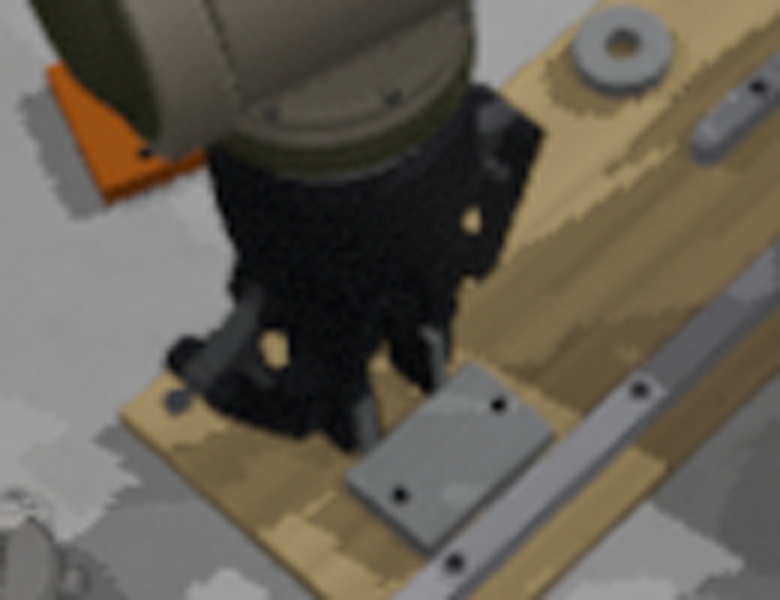

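Still a few mm short of the rail, so I'll press on in small steps.

>>> jog_arm(
  rows=[
    {"hand": 0.25, "dx": 0.15, "dy": 0, "dz": 0, "ax": 0, "ay": 0, "az": 0},
    {"hand": 0.25, "dx": 0.15, "dy": 0, "dz": 0, "ax": 0, "ay": 0, "az": 0},
    {"hand": 0.25, "dx": 0.1, "dy": 0, "dz": 0, "ax": 0, "ay": 0, "az": 0},
    {"hand": 0.25, "dx": 0.1, "dy": 0, "dz": 0, "ax": 0, "ay": 0, "az": 0},
    {"hand": 0.25, "dx": 0, "dy": 0, "dz": 0, "ax": 0, "ay": 0, "az": 0},
  ],
)

```text
time_s: 4.72
position: [0.5568, -0.1227, 0.0144]
tool_rot: [[0.986, 0.0, 0.169], [-0.169, -0.0, 0.986], [0.0, -1.0, -0.0]]
ft_force: [0.3, -0.8, 0.1]
grip_width: 0.0214
```

>>> jog_arm(
  rows=[
    {"hand": 0.25, "dx": 0.05, "dy": 0, "dz": 0, "ax": 0, "ay": 0, "az": 0},
    {"hand": 0.25, "dx": 0.05, "dy": 0, "dz": 0, "ax": 0, "ay": 0, "az": 0},
    {"hand": 0.25, "dx": 0.05, "dy": 0, "dz": 0, "ax": 0, "ay": 0, "az": 0},
    {"hand": 0.25, "dx": 0.05, "dy": 0, "dz": 0, "ax": 0, "ay": 0, "az": 0},
    {"hand": 0.25, "dx": 0.05, "dy": 0, "dz": 0, "ax": 0, "ay": 0, "az": 0},
  ],
)

```text
time_s: 5.13
position: [0.5572, -0.1226, 0.0142]
tool_rot: [[0.986, -0.005, 0.169], [-0.169, 0.001, 0.986], [-0.005, -1.0, 0.0]]
ft_force: [-11.3, 1.1, 7.6]
grip_width: 0.0219
```

```bash
python3 -c "
from h import *
tj();snap('scene','s6.png');snap('side','d6.png')
a=cv2.imread('pics/s6.png')[230:330,210:340]; a=cv2.resize(a,None,fx=6,fy=6,interpolation=cv2.INTER_CUBIC);cv2.imwrite('pics/s6c.png',a)"
```

```text
t 5.13 jig xy mm [ -2.4 -72.7] z 14.2 yaw err 0.07 F jig [-11.3  -0.8] 7.6 w 0.0219
```

View pics/s6c.png

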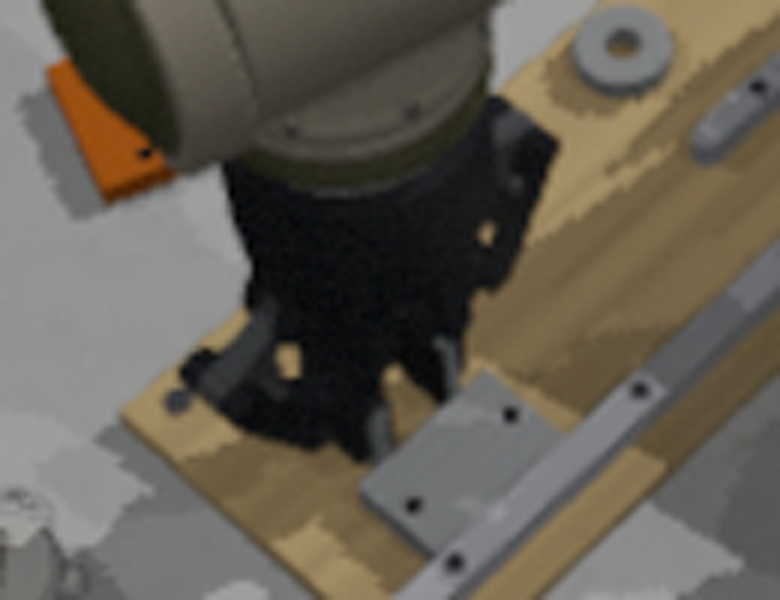

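```bash
python3 -c "
from h import *
c,q=np.cos(JP[2]),np.sin(JP[2]);R=np.array([[c,q],[-q,c]])
# s3: TCP jig (-73.4,-72.9,14.4); knuckle full px
uv=np.array([15,215])/6+[210,230]
for z in (.04,.05,.06,.07,.08,.09,.1,.12):
    w=ray('scene',[uv],z)[0];print(z,(R@(w[:2]-JP[:2])*1000-[-73.4,-72.9]).round(1))
b=lambda u:np.array(u)/6+[210,230]
for u in((487,370),(572,432),(360,490),(510,414),(413,505)):
    w=ray('scene',[b(u)],.022)[0];print(u,(R@(w[:2]-JP[:2])*1000).round(1))
"
```

```text
0.04 [-56.6 -40.2]
0.05 [-50.4 -43.2]
0.06 [-44.2 -46.3]
0.07 [-38.  -49.3]
0.08 [-31.8 -52.3]
0.09 [-25.6 -55.3]
0.1 [-19.4 -58.3]
0.12 [ -6.9 -64.3]
(487, 370) [ 10.5 -46.2]
(572, 432) [ 45.1 -44.1]
(360, 490) [  11.6 -101.7]
(510, 414) [ 26.7 -52.4]
(413, 505) [ 27.1 -94.4]
```

The blank lies flat on the rail: dots at jig (26.7,-52.4) and (27.1,-94.4), centre about (27,-73). I'll hold, then back off, lift and go behind it.

>>> jog_arm(
  rows=[
    {"hand": 0.25, "dx": 0, "dy": 0, "dz": 0, "ax": 0, "ay": 0, "az": 0},
    {"hand": 0.25, "dx": 0, "dy": 0, "dz": 0, "ax": 0, "ay": 0, "az": 0},
    {"hand": 0.25, "dx": -0.2, "dy": 0, "dz": 0, "ax": 0, "ay": 0, "az": 0},
    {"hand": 0.25, "dx": -0.5, "dy": 0, "dz": 0, "ax": 0, "ay": 0, "az": 0},
    {"hand": 0.25, "dx": -1.0, "dy": 0, "dz": 0, "ax": 0, "ay": 0, "az": 0},
  ],
)

```text
time_s: 5.65
position: [0.543, -0.1205, 0.0144]
tool_rot: [[0.986, 0.002, 0.169], [-0.169, -0.001, 0.986], [0.002, -1.0, -0.0]]
ft_force: [0.1, -0.1, -0.1]
grip_width: 0.0213
```

>>> jog_arm(
  rows=[
    {"hand": 0, "dx": 0, "dy": -1.5, "dz": 0, "ax": 0, "ay": 0, "az": 0},
    {"hand": 0, "dx": 0, "dy": -2.5, "dz": 0, "ax": 0, "ay": 0, "az": 0},
    {"hand": 0, "dx": 0.8, "dy": 0, "dz": -1.7, "ax": 0, "ay": 0, "az": 0},
    {"hand": 0, "dx": 1.5, "dy": 0, "dz": -1.7, "ax": 0, "ay": 0, "az": 0},
    {"hand": 0, "dx": 1.5, "dy": 0, "dz": -1.7, "ax": 0, "ay": 0, "az": 0},
  ],
)

```text
time_s: 6.07
position: [0.5716, -0.1775, 0.0551]
tool_rot: [[0.986, 0.002, 0.169], [-0.169, -0.001, 0.986], [0.002, -1.0, -0.0]]
ft_force: [0.6, 0.4, -0.4]
grip_width: 0.0001
```

>>> jog_arm(
  rows=[
    {"hand": 0, "dx": 0.6, "dy": 0, "dz": -0.2, "ax": 0, "ay": 0, "az": 0},
    {"hand": 0, "dx": 0, "dy": 0, "dz": 0, "ax": 0, "ay": 0, "az": 0},
    {"hand": 0, "dx": 0, "dy": 0, "dz": 0, "ax": 0, "ay": 0, "az": 0},
    {"hand": 0, "dx": 0, "dy": 0, "dz": 0, "ax": 0, "ay": 0, "az": 0},
    {"hand": 0, "dx": 0, "dy": 0, "dz": 0, "ax": 0, "ay": 0, "az": 0},
  ],
)

```text
time_s: 6.48
position: [0.5762, -0.1789, 0.0543]
tool_rot: [[0.986, -0.001, 0.169], [-0.169, 0.0, 0.986], [-0.001, -1.0, 0.0]]
ft_force: [-0.1, -0.1, 0.1]
grip_width: 0.0004
```

```bash
python3 -c "
from h import *
tj();snap('scene','s7.png');snap('side','d7.png')
a=cv2.imread('pics/s7.png')[230:350,210:340]; a=cv2.resize(a,None,fx=5,fy=5,interpolation=cv2.INTER_CUBIC);cv2.imwrite('pics/s7c.png',a)
a=cv2.imread('pics/d7.png')[130:250,275:400]; a=cv2.resize(a,None,fx=5,fy=5,interpolation=cv2.INTER_CUBIC);cv2.imwrite('pics/d7c.png',a)"
```

```text
t 6.48 jig xy mm [  26.  -124.9] z 54.3 yaw err 0.11 F jig [-0.  -0.1] 0.1 w 0.0004
```

View pics/s7c.png

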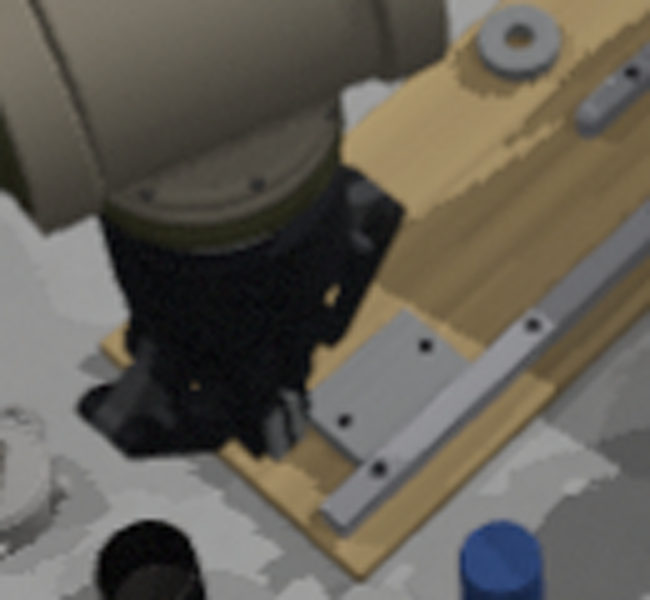

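View pics/d7c.png

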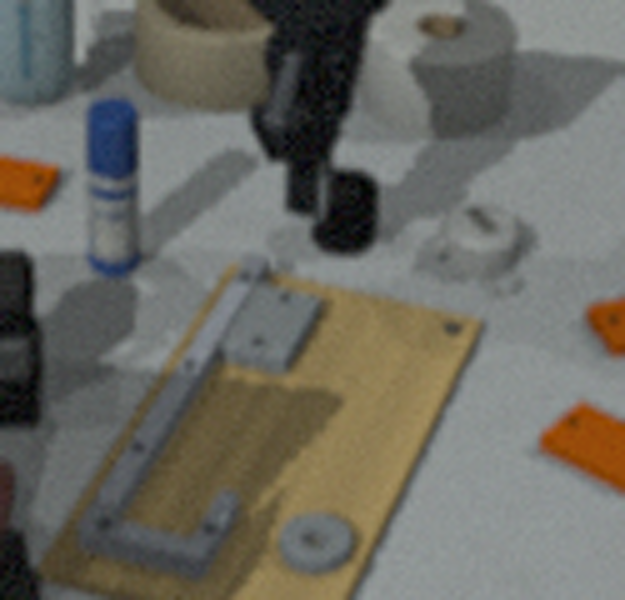

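>>> jog_arm(
  rows=[
    {"hand": 0, "dx": -0.1, "dy": 1.5, "dz": 0, "ax": 0, "ay": 0, "az": 0},
    {"hand": 0, "dx": 0, "dy": 1.5, "dz": 0, "ax": 0, "ay": 0, "az": 0},
    {"hand": 0, "dx": 0, "dy": 0.9, "dz": 0, "ax": 0, "ay": 0, "az": 0},
    {"hand": 0, "dx": 0, "dy": 0, "dz": 0, "ax": 0, "ay": 0, "az": 0},
    {"hand": 0, "dx": 0, "dy": 0, "dz": 0, "ax": 0, "ay": 0, "az": 0},
  ],
)

```text
time_s: 7.0
position: [0.5756, -0.1795, 0.0153]
tool_rot: [[0.986, -0.0, 0.169], [-0.169, 0.0, 0.986], [-0.001, -1.0, 0.0]]
ft_force: [0.2, 0.4, 0.6]
grip_width: 0.0001
```

>>> jog_arm(
  rows=[
    {"hand": 0, "dx": 0, "dy": 0, "dz": 0.5, "ax": 0, "ay": 0, "az": 0},
    {"hand": 0, "dx": 0, "dy": 0, "dz": 0.5, "ax": 0, "ay": 0, "az": 0},
    {"hand": 0, "dx": 0, "dy": 0, "dz": 0.5, "ax": 0, "ay": 0, "az": 0},
    {"hand": 0, "dx": 0, "dy": 0, "dz": 0.5, "ax": 0, "ay": 0, "az": 0},
    {"hand": 0, "dx": 0, "dy": 0, "dz": 0.5, "ax": 0, "ay": 0, "az": 0},
  ],
)

```text
time_s: 7.42
position: [0.5802, -0.1547, 0.0158]
tool_rot: [[0.986, 0.001, 0.169], [-0.169, -0.001, 0.986], [0.001, -1.0, -0.001]]
ft_force: [-1.5, -2.1, 1.2]
grip_width: -0.0
```

```bash
python3 -c "
from h import *
tj();snap('scene','s8.png')
a=cv2.imread('pics/s8.png')[230:350,210:340]; a=cv2.resize(a,None,fx=5,fy=5,interpolation=cv2.INTER_CUBIC);cv2.imwrite('pics/s8c.png',a)"
```

```text
t 7.42 jig xy mm [  25.8 -100.4] z 15.8 yaw err 0.09 F jig [-1.1 -2.4] 1.2 w -0.0
```

View pics/s8c.png

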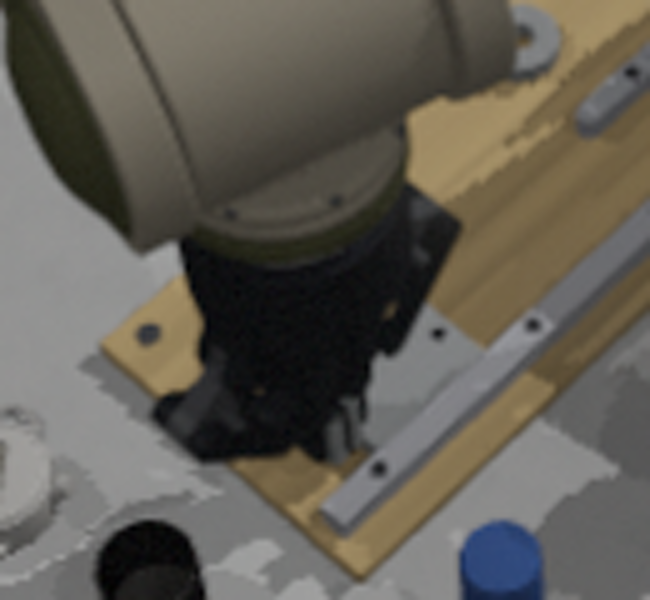

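>>> jog_arm(
  rows=[
    {"hand": 0, "dx": 0, "dy": 0, "dz": 0.6, "ax": 0, "ay": 0, "az": 0},
    {"hand": 0, "dx": 0, "dy": 0, "dz": 0.6, "ax": 0, "ay": 0, "az": 0},
    {"hand": 0, "dx": 0, "dy": 0, "dz": 0.6, "ax": 0, "ay": 0, "az": 0},
    {"hand": 0, "dx": 0, "dy": 0, "dz": 0.6, "ax": 0, "ay": 0, "az": 0},
    {"hand": 0, "dx": 0, "dy": 0, "dz": 0.6, "ax": 0, "ay": 0, "az": 0},
  ],
)

```text
time_s: 7.88
position: [0.5853, -0.1251, 0.0156]
tool_rot: [[0.986, 0.001, 0.169], [-0.169, -0.001, 0.986], [0.001, -1.0, -0.0]]
ft_force: [-0.7, -3.7, 3.7]
grip_width: -0.0002
```

>>> jog_arm(
  rows=[
    {"hand": 0, "dx": 0, "dy": 0, "dz": 0.6, "ax": 0, "ay": 0, "az": 0},
    {"hand": 0, "dx": 0, "dy": 0, "dz": 0.6, "ax": 0, "ay": 0, "az": 0},
    {"hand": 0, "dx": 0, "dy": 0, "dz": 0.6, "ax": 0, "ay": 0, "az": 0},
    {"hand": 0, "dx": 0, "dy": 0, "dz": 0.6, "ax": 0, "ay": 0, "az": 0},
    {"hand": 0, "dx": 0, "dy": 0, "dz": 0.6, "ax": 0, "ay": 0, "az": 0},
  ],
)

```text
time_s: 8.3
position: [0.5904, -0.0955, 0.0156]
tool_rot: [[0.986, 0.001, 0.169], [-0.169, -0.0, 0.986], [0.001, -1.0, -0.0]]
ft_force: [-0.4, -3.2, 4.9]
grip_width: -0.0
```

```bash
python3 -c "
from h import *
tj();snap('scene','s9.png');snap('side','d9.png')
a=cv2.imread('pics/s9.png')[220:340,240:380]; a=cv2.resize(a,None,fx=5,fy=5,interpolation=cv2.INTER_CUBIC);cv2.imwrite('pics/s9c.png',a)
a=cv2.imread('pics/d9.png')[150:270,275:400]; a=cv2.resize(a,None,fx=5,fy=5,interpolation=cv2.INTER_CUBIC);cv2.imwrite('pics/d9c.png',a)"
```

```text
t 8.3 jig xy mm [ 25.7 -40.3] z 15.6 yaw err 0.07 F jig [ 0.1 -3.2] 4.9 w -0.0
```

View pics/s9c.png

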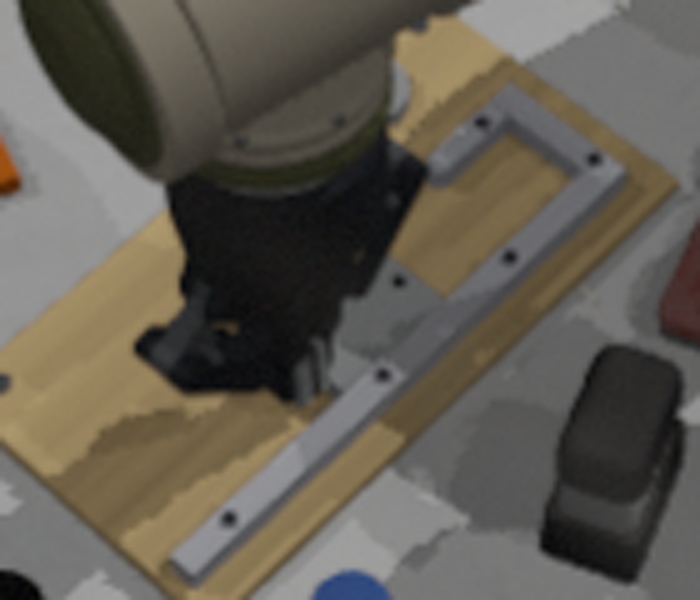

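View pics/d9c.png

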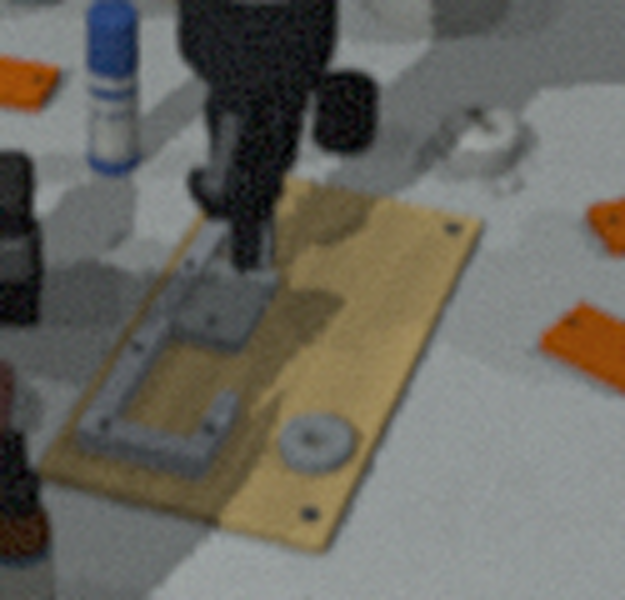

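```bash
cat >> h.py <<'E'
def pj(cam,uv,z=.022):
    c,q=np.cos(JP[2]),np.sin(JP[2]);R=np.array([[c,q],[-q,c]])
    return ((ray(cam,uv,z)[:,:2]-JP[:2])@R.T*1000).round(1)
E
python3 -c "
from h import *
print(pj('scene',np.array([(399,281),(448,293),(230,519)])/5+[240,220]-.4))
print(pj('side',np.array([(212,320),(235,350),(275,285)])/5+[275,150]-.4))"
```

```text
[[ 25.6  14.6]
 [ 42.9  23.2]
 [ 49.2 -99.2]]
[[ 26.3  14.3]
 [  8.2  31.8]
 [  6.8 -22.6]]
```

>>> jog_arm(
  rows=[
    {"hand": 0, "dx": 0.04, "dy": 0, "dz": 0.6, "ax": 0, "ay": 0, "az": 0},
    {"hand": 0, "dx": 0.04, "dy": 0, "dz": 0.6, "ax": 0, "ay": 0, "az": 0},
    {"hand": 0, "dx": 0.04, "dy": 0, "dz": 0.6, "ax": 0, "ay": 0, "az": 0},
    {"hand": 0, "dx": 0.04, "dy": 0, "dz": 0.6, "ax": 0, "ay": 0, "az": 0},
    {"hand": 0, "dx": 0.04, "dy": 0, "dz": 0.6, "ax": 0, "ay": 0, "az": 0},
  ],
)

```text
time_s: 8.82
position: [0.5957, -0.0674, 0.0155]
tool_rot: [[0.986, -0.004, 0.169], [-0.169, -0.002, 0.986], [-0.003, -1.0, -0.002]]
ft_force: [-10.6, -11.2, 10.7]
grip_width: -0.0002
```

```bash
python3 -c "
from h import *
tj();snap('scene','s10.png');snap('side','d10.png')
a=cv2.imread('pics/s10.png')[220:320,270:380]; a=cv2.resize(a,None,fx=6,fy=6,interpolation=cv2.INTER_CUBIC);cv2.imwrite('pics/s10c.png',a)
a=cv2.imread('pics/d10.png')[170:270,275:375]; a=cv2.resize(a,None,fx=6,fy=6,interpolation=cv2.INTER_CUBIC);cv2.imwrite('pics/d10c.png',a)"
```

```text
t 8.82 jig xy mm [ 26.2 -11.7] z 15.5 yaw err 0.08 F jig [ -8.5 -12.9] 10.7 w -0.0002
```

View pics/s10c.png

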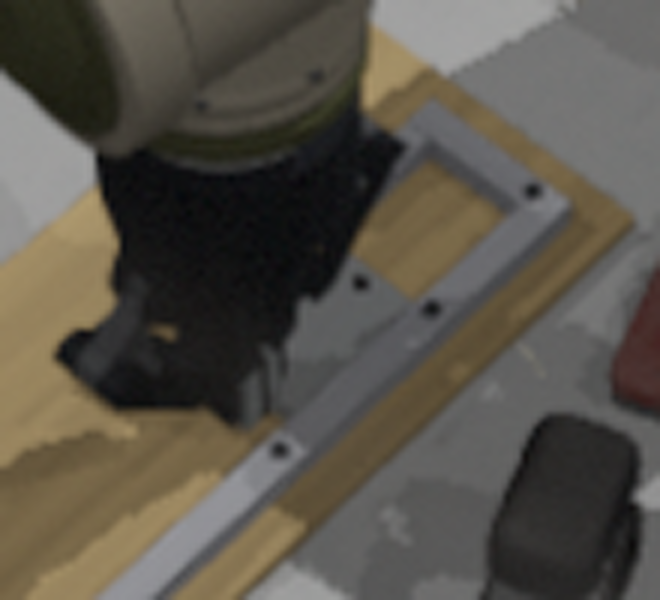

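View pics/d10c.png

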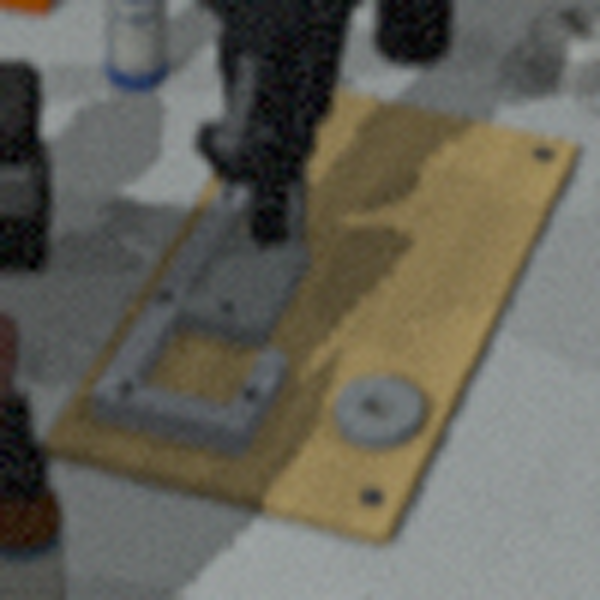

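>>> jog_arm(
  rows=[
    {"hand": 0, "dx": -0.1, "dy": 0, "dz": 0.3, "ax": 0, "ay": 0, "az": 0},
    {"hand": 0, "dx": 0, "dy": 0, "dz": 0.4, "ax": 0, "ay": 0, "az": 0},
    {"hand": 0, "dx": 0, "dy": 0, "dz": 0.4, "ax": 0, "ay": 0, "az": 0},
    {"hand": 0, "dx": 0, "dy": 0, "dz": 0.4, "ax": 0, "ay": 0, "az": 0},
    {"hand": 0, "dx": 0, "dy": 0, "dz": 0.4, "ax": 0, "ay": 0, "az": 0},
  ],
)

```text
time_s: 9.33
position: [0.5991, -0.048, 0.0155]
tool_rot: [[0.986, -0.001, 0.169], [-0.169, -0.001, 0.986], [-0.001, -1.0, -0.001]]
ft_force: [-2.5, -5.8, 6.1]
grip_width: 0.0001
```

```bash
python3 -c "
from h import *
tj();snap('scene','s11.png');snap('side','d11.png')
a=cv2.imread('pics/s11.png')[220:320,270:380]; a=cv2.resize(a,None,fx=6,fy=6,interpolation=cv2.INTER_CUBIC);cv2.imwrite('pics/s11c.png',a)
a=cv2.imread('pics/d11.png')[170:270,275:375]; a=cv2.resize(a,None,fx=6,fy=6,interpolation=cv2.INTER_CUBIC);cv2.imwrite('pics/d11c.png',a)"
```

```text
t 9.33 jig xy mm [26.2  8. ] z 15.5 yaw err 0.06 F jig [-1.4 -6.1] 6.1 w 0.0001
```

View pics/d11c.png

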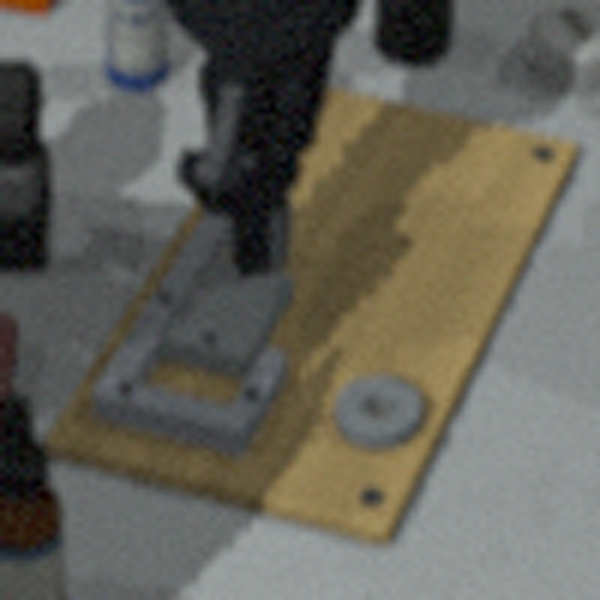

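It has entered the mouth cleanly. About 30 mm remain.

>>> jog_arm(
  rows=[
    {"hand": 0, "dx": 0, "dy": 0, "dz": 0.5, "ax": 0, "ay": 0, "az": 0},
    {"hand": 0, "dx": 0, "dy": 0, "dz": 0.5, "ax": 0, "ay": 0, "az": 0},
    {"hand": 0, "dx": 0, "dy": 0, "dz": 0.5, "ax": 0, "ay": 0, "az": 0},
    {"hand": 0, "dx": 0, "dy": 0, "dz": 0.5, "ax": 0, "ay": 0, "az": 0},
    {"hand": 0, "dx": 0, "dy": 0, "dz": 0.4, "ax": 0, "ay": 0, "az": 0},
  ],
)

```text
time_s: 9.85
position: [0.6033, -0.024, 0.0155]
tool_rot: [[0.986, -0.0, 0.169], [-0.169, -0.001, 0.986], [-0.0, -1.0, -0.001]]
ft_force: [-2.2, -5.4, 6.3]
grip_width: -0.0003
```

>>> jog_arm(
  rows=[
    {"hand": 0, "dx": 0, "dy": 0, "dz": 0.1, "ax": 0, "ay": 0, "az": 0},
    {"hand": 0, "dx": 0, "dy": 0, "dz": 0.1, "ax": 0, "ay": 0, "az": 0},
    {"hand": 0, "dx": 0, "dy": 0, "dz": 0.1, "ax": 0, "ay": 0, "az": 0},
    {"hand": 0, "dx": 0, "dy": 0, "dz": 0.1, "ax": 0, "ay": 0, "az": 0},
    {"hand": 0, "dx": 0, "dy": 0, "dz": 0.0, "ax": 0, "ay": 0, "az": 0},
  ],
)

```text
time_s: 10.27
position: [0.604, -0.0202, 0.0155]
tool_rot: [[0.986, -0.0, 0.169], [-0.169, -0.0, 0.986], [-0.0, -1.0, -0.0]]
ft_force: [-2.7, -3.4, 6.3]
grip_width: 0.0001
```

```bash
python3 -c "
from h import *
tj();snap('scene','s12.png');snap('side','d12.png')
a=cv2.imread('pics/s12.png')[220:320,270:380]; a=cv2.resize(a,None,fx=6,fy=6,interpolation=cv2.INTER_CUBIC);cv2.imwrite('pics/s12c.png',a)
a=cv2.imread('pics/d12.png')[170:270,275:375]; a=cv2.resize(a,None,fx=6,fy=6,interpolation=cv2.INTER_CUBIC);cv2.imwrite('pics/d12c.png',a)"
```

```text
t 10.27 jig xy mm [26.3 36.2] z 15.5 yaw err 0.07 F jig [-2.1 -3.8] 6.3 w 0.0001
```

View pics/d12c.png

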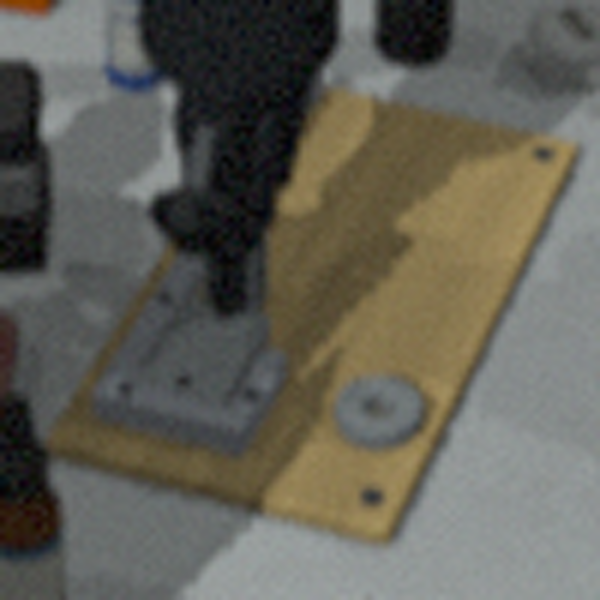

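View pics/s12c.png

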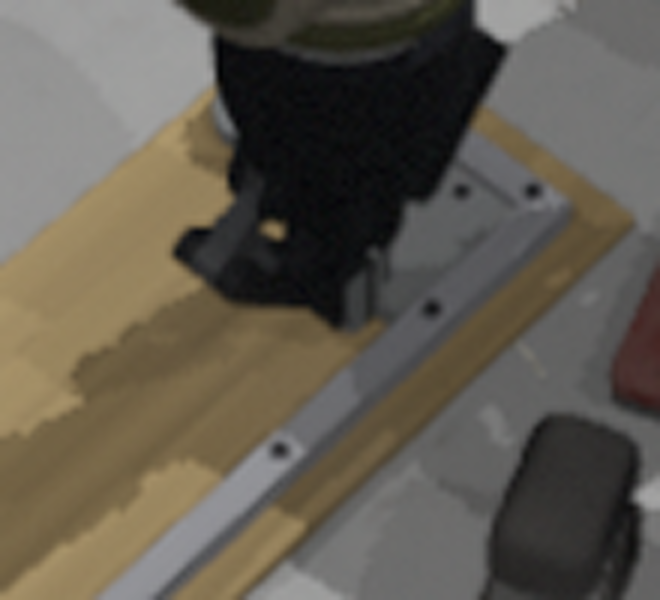

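Nearly at the stop (TCP y is 36, about 38 expected). I'll press on until the force rises.

>>> jog_arm(
  rows=[
    {"hand": 0, "dx": 0, "dy": 0, "dz": 0.1, "ax": 0, "ay": 0, "az": 0},
    {"hand": 0, "dx": 0, "dy": 0, "dz": 0.1, "ax": 0, "ay": 0, "az": 0},
    {"hand": 0, "dx": 0, "dy": 0, "dz": 0.05, "ax": 0, "ay": 0, "az": 0},
    {"hand": 0, "dx": 0, "dy": 0, "dz": 0.05, "ax": 0, "ay": 0, "az": 0},
    {"hand": 0, "dx": 0, "dy": 0, "dz": 0.0, "ax": 0, "ay": 0, "az": 0},
  ],
)

```text
time_s: 10.78
position: [0.6043, -0.0183, 0.0155]
tool_rot: [[0.986, -0.001, 0.169], [-0.169, -0.002, 0.986], [-0.0, -1.0, -0.002]]
ft_force: [-1.6, -9.0, 6.5]
grip_width: -0.0003
```

>>> jog_arm(
  rows=[
    {"hand": 0, "dx": 0, "dy": 0, "dz": 0.05, "ax": 0, "ay": 0, "az": 0},
    {"hand": 0, "dx": 0, "dy": 0, "dz": 0.05, "ax": 0, "ay": 0, "az": 0},
    {"hand": 0, "dx": 0, "dy": 0, "dz": 0.05, "ax": 0, "ay": 0, "az": 0},
    {"hand": 0, "dx": 0, "dy": 0, "dz": 0.0, "ax": 0, "ay": 0, "az": 0},
    {"hand": 0, "dx": 0, "dy": 0, "dz": 0.0, "ax": 0, "ay": 0, "az": 0},
  ],
)

```text
time_s: 11.2
position: [0.6043, -0.0181, 0.0155]
tool_rot: [[0.986, -0.001, 0.169], [-0.169, -0.004, 0.986], [-0.001, -1.0, -0.004]]
ft_force: [-4.8, -16.1, 6.8]
grip_width: 0.0001
```

```bash
python3 -c "
from h import *
tj();snap('scene','s13.png')"
```

```text
t 11.2 jig xy mm [26.3 38.3] z 15.5 yaw err 0.06 F jig [ -2.  -16.7] 6.8 w 0.0001
```

Firm against the stop: 17 N with no further travel. Backing straight off, then up.

>>> jog_arm(
  rows=[
    {"hand": 0, "dx": 0, "dy": 0, "dz": -0.3, "ax": 0, "ay": 0, "az": 0},
    {"hand": 0, "dx": 0, "dy": 0, "dz": -1.0, "ax": 0, "ay": 0, "az": 0},
    {"hand": 0, "dx": 0, "dy": 0, "dz": -2.0, "ax": 0, "ay": 0, "az": 0},
    {"hand": 0, "dx": 0, "dy": -2.5, "dz": -1, "ax": 0, "ay": 0, "az": 0},
    {"hand": 0, "dx": 0, "dy": -3.5, "dz": 0, "ax": 0, "ay": 0, "az": 0},
  ],
)

```text
time_s: 11.67
position: [0.5953, -0.0592, 0.0726]
tool_rot: [[0.985, -0.008, 0.171], [-0.171, 0.003, 0.985], [-0.008, -1.0, 0.001]]
ft_force: [0.4, 0.0, 0.6]
grip_width: 0.0001
```

>>> jog_arm(
  rows=[
    {"hand": 0, "dx": -2.5, "dy": -3, "dz": 0, "ax": 0, "ay": 0, "az": 0},
    {"hand": 0, "dx": -3, "dy": -2.5, "dz": 0, "ax": 0, "ay": 0, "az": 0},
    {"hand": 0, "dx": -3, "dy": -2.5, "dz": 0, "ax": 0, "ay": 0, "az": 0},
    {"hand": 0, "dx": -3, "dy": -2.5, "dz": 0, "ax": 0, "ay": 0, "az": 0},
    {"hand": 0, "dx": 0, "dy": 0, "dz": 0, "ax": 0, "ay": 0, "az": 0},
  ],
)

```text
time_s: 12.08
position: [0.4812, -0.0374, 0.184]
tool_rot: [[0.986, 0.003, 0.169], [-0.169, -0.0, 0.986], [0.003, -1.0, 0.0]]
ft_force: [1.5, -0.7, 0.5]
grip_width: -0.0002
```

```bash
python3 -c "
from h import *
tj();snap('scene','s14.png');snap('side','d14.png')
a=cv2.imread('pics/s14.png')[220:320,270:380]; a=cv2.resize(a,None,fx=6,fy=6,interpolation=cv2.INTER_CUBIC);cv2.imwrite('pics/s14c.png',a)
a=cv2.imread('pics/d14.png')[170:270,275:375]; a=cv2.resize(a,None,fx=6,fy=6,interpolation=cv2.INTER_CUBIC);cv2.imwrite('pics/d14c.png',a)"
```

```text
t 12.08 jig xy mm [-91.7  -1.7] z 184.0 yaw err 0.1 F jig [ 1.6 -0.5] 0.5 w -0.0002
```

View pics/d14c.png

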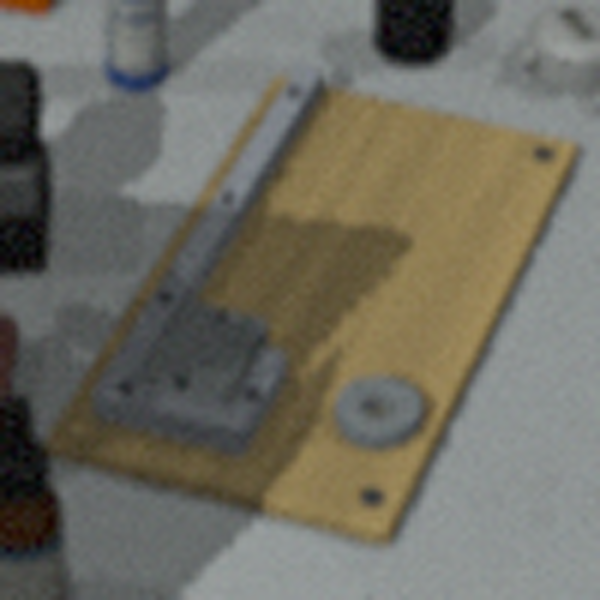

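View pics/s14c.png

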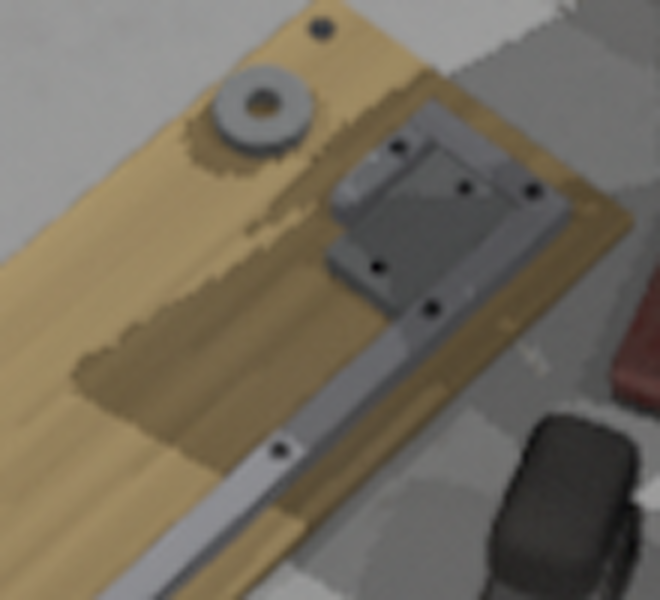

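View pics/s14.png

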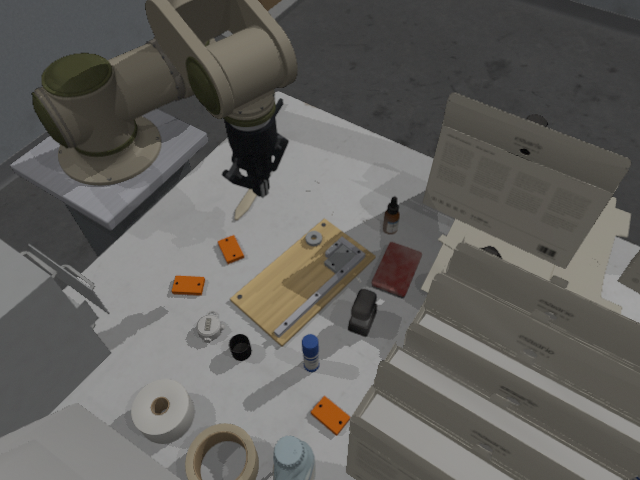

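```bash
python3 -c "
from h import *
b=np.array([(465,187),(378,266)])/6+[270,220]-.4
p=pj('scene',b);print(p,p.mean(0),np.degrees(np.arctan2(-(p[0]-p[1])[0],(p[0]-p[1])[1])))
b=np.array([(533,190),(432,308),(280,450),(397,146)])/6+[270,220]-.4
print('rail/stop screws',pj('scene',b,.024))
print(pj('side',np.array([(182,382),(222,318)])/6+[275,170]-.4))"
```

```text
[[26.3 93.2]
 [26.  51.3]] [26.15 72.25] -0.41022530168353477
rail/stop screws [[ 4.430e+01  1.062e+02]
 [ 5.020e+01  5.020e+01]
 [ 5.010e+01 -2.000e+01]
 [-1.000e-01  8.920e+01]]
[[27.4 92.2]
 [26.6 50.8]]
```

The blank measures (26–27, 72) mm in the jig frame, angle about -0.4°, against a home of (27, 72). The bystanders have not moved. Handing in.

```bash
python3 -c "
from h import *
print(job.close_job())"
```

```text
the job is handed in; nothing more can be done
None
```

I pushed the grey steel blank flat against the rail while it was short of the pocket, then slid it along the rail into the corner pocket and handed the job in at about 12 s.

- **Against the rail:** I pushed it sideways with two slightly open fingertips until the force rose to 11 N. It lay at about (27, -73) mm in the jig's frame, and I held it there before backing off.
- **Into the pocket:** I pushed its short end with the shut fingers until it stood firm on the end stop, at 17 N with no further travel. I then backed off along the rail and lifted the hand clear.

**Last checks:**
- **Blank position:** The scene camera put the blank at about (26.2, 72.3) mm, turned 0.4°. The side camera gave about (27, 71.5) mm. Home is (27, 72) mm.
- **Camera disagreements:** The two cameras differ by about 1 mm, within the calibration. An earlier wrist-camera reading was 3–4 mm off in x, so I did not rely on it.
- **Rail pressure:** Midway along the rail I steered slightly into it, which pressed the blank on the rail with about 8 N until I eased off. It slid on normally afterwards.
- **Bystanders:** The round spacer and the other things looked unmoved in the last scene picture; I did not re-measure their positions.

The hand-in reports no verdict, so I have not seen a pass or fail.

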